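# Make up the breakfast and lunch table boards

## Robot

A 6-joint arm with a two-finger parallel gripper is mounted at the origin on a cart in front of the work surface, level with it; the furniture and walls round the work are solid. World frame = base frame: x ahead of the robot, y to its left, z up, the work surface at z = 0. Lengths are in m, angles in degrees, forces in N, time in s.
With the tool pointing down it reaches from about 0.4 to 0.825 m from the base axis. Payload 7 kg.
Tool frame: the origin (TCP) lies midway between the tips of the shut fingers; the grasp point (between the pads) lies 19 mm behind it (ctrl.hold_point_z is the distance from the TCP to the grasp point, in m); z points along the fingers, y is the line along which they close (so a half turn about z gives the same grasp; the last joint's range is limited). The gripper opens to 88 mm and grips with 3 to 60 N. Pads are 19 mm wide; open, the fingers measure 130 mm over their backs; the gripper's body (78 mm by 193 mm) begins 47 mm behind the grasp point.
Start: joints at [93.684, 20.546, 0.682, 0, -70.136, -16.507], TCP at [0.15, 0.658, 0.227] pointing down, gripper open.
Joint ranges: [-176.03, 176.03], [-82.01, 121.73], [-58.28, 71.71], [-173.87, 95.51], [-174.79, -0.11], [-173.66, 173.66]. Speed limits (degrees/s): [136.94, 136.94, 172.46, 180, 180, 180].

## Interface

Orientations are given as [roll, pitch, yaw] about the fixed x, y, z axes, in that order (R = Rz(yaw) Ry(pitch) Rx(roll)).
In Python, from plant import ctrl gives the robot as it stands.
- The arm moves only by the tool apply_moves, never from a script. Its argument "deltas" is a list of rows, each an object with "fingers": the finger opening in mm, from 0 to 87.6; "delta_pos": the shift along the tool's x, y, z in mm, a list of three; "angular": the turn, a rotation vector about the tool's x, y, z in degrees, a list of three. A call has 1 to 10 rows; each row is the pose to reach, as a shift and turn from the pose commanded when the call began, along the tool's axes at that moment; what a row does not reach only later rows make up. A row lasts 1/10 s, in which the tool goes at most 50 mm and 8.59 degrees, less where a joint would pass 70% of its speed; a pose out of reach is approached as far as the arm can. A call with a gripper value outside its range is refused whole. The fingers move at their own pace and stop on an object; the grip force is fixed at half the most. Time passes only in rows, so rows that repeat a pose let the fingers close. It gives the time, the measured TCP pose, the force, the opening and the grip force at its end, in the units of the state.
- ctrl.get_obs(): the state, without advancing time (a new reading comes with each control period).
- ctrl.snapshot(name): name is "side" or "top"; returns the picture (400x640x3 uint8, red, green, blue); there is no depth.
- ctrl.camera_params(name): a dict with "fx", "fy", "cx", "cy" (pixels), "cam_to_world" (4x4, takes a point from camera to world coordinates). Camera axes: x right, y up, looking along -z (the intrinsics and any distortion apply to the point x, -y, -z); pixel columns grow to the right and rows downward; lengths in m; the calibration is good to about 2 mm. A picture is of the moment at which its call begins. camera_params takes no time and is no camera call.
- ctrl.close_job(): hands the job in; it is judged then, once.
The state is a dict: "clock": time; "joint_pos": joint angles; "qvel": joint speeds; "tau": joint torques, N m; "tool_pos": TCP position; "orientation": TCP orientation; "force": force on the tool from outside, world axes, zero at the start; "moment": the same for the moment, N m; "opening": finger opening in m; "gripper_force": force on a finger pad.
Only numpy, scipy, OpenCV 4.12 (cv2) and the standard library are available. Lean on these libraries where they do the work, as an engineer would, in place of code of your own. Each camera call takes 0.05 s, during which the arm holds its last target. There are 200 camera calls.

## Task

Make up the two wooden table boards from the stock in the middle of the worktop. The breakfast board, the one with three wells, gets the jam jar in its square well, the food tin in its large round well and one shaker in its small round well; the lunch board, with two wells, gets the hot sauce bottle in its square well and the other shaker in its round well (either shaker will do for either board). Everything must stand upright, right down on the floor of its well and let go; do not knock anything over, and leave the striped mug and the steel creamer where they are.

Things in the scene. Friction and masses are not known exactly. Their poses are not given: they have to be found in the camera images.
- jam_jar: glass jam jar, pink contents, dark brown screw lid; 63 x 68 mm, 115 mm tall, the lid is round, 61 mm across, and takes in the top 11 mm; the glass below is at most 68 mm across and takes the fingers too. Origin: centre of its underside, z up. About 0.45 kg
- milk_tin: small food tin, bare metal top, cream and red band round it; cylinder 57 mm across, 72 mm tall. Origin: centre of its underside, z up. About 0.18 kg
- sauce: slim hot sauce bottle with a yellow cap, 48 mm across at the body, 184 mm tall; for the fingers it is a solid that tapers from the body to the cap (about 35 mm across at 130 mm height). Origin: centre of its underside, z up. About 0.21 kg
- shaker_a: glass shaker with a grey metal cap and dark grey contents; round, 44 mm across, 90 mm tall, the cap (top 20 mm) 34 mm across. Origin: centre of its underside, z up. About 0.1 kg. Interchangeable with the other shaker
- shaker_b: glass shaker with a grey metal cap and white contents; otherwise the same as the other shaker. Origin: centre of its underside, z up. About 0.1 kg
- board_3: breakfast board: fixed low wooden block with dark edging, 288 x 116 mm, 34 mm high, with three wells in a row along its x axis, all 24 mm deep (well floors 10 mm above the worktop). Origin: centre of its underside, x along its length, z up. Square well 90 x 90 mm centred at x = -80 mm; large round well, 78 mm across, at x = +10 mm; small round well, 62 mm across, at x = +90 mm; all at y = 0
- board_2: lunch board: fixed low wooden block with dark edging, 200 x 98 mm, 34 mm high, with two wells along its x axis, 24 mm deep (well floors 10 mm above the worktop). Origin: centre of its underside, x along its length, z up. Square well 68 x 68 mm centred at x = -43 mm; round well, 62 mm across, at x = +44 mm; both at y = 0
- striped_mug: bystander: white mug with green stripes, 90 x 128 mm with its handle, 104 mm tall, behind the stock. Origin: centre of its underside, z up
- creamer: bystander: small steel creamer with handle and lid, 78 x 110 mm, 134 mm tall, at the back right. Origin: centre of its underside, z up
There are look-alikes about, which are no part of the job. Leave any blue or turquoise look-alike of the jam_jar alone.

How it is judged (in metres and radians):
At the end, for the whole second after the job is handed in: Jam jar, tin and one shaker in the wells named for them on the three-well board, sauce and the other shaker on the two-well board: on the well floor (5 mm), within about 13 mm of its centre each way, upright within 0.15 rad, at rest; mug and creamer moved under 30 mm (x of jam_jar in the frame of board_3 between -0.096 and -0.064 m and y of jam_jar in the frame of board_3 between -0.016 and 0.016 m and z of jam_jar in the frame of board_3 between 0.006 and 0.015 m and angle between each of jam_jar, milk_tin, sauce's own z axis and vertical below 0.15 rad and linear speed of each of jam_jar, milk_tin, sauce below 0.02 m/s and x of milk_tin in the frame of board_3 between -0.004 and 0.024 m and y of milk_tin in the frame of board_3 between -0.014 and 0.014 m and z of milk_tin in the frame of board_3 between 0.006 and 0.015 m and x of sauce in the frame of board_2 between -0.058 and -0.028 m and y of sauce in the frame of board_2 between -0.015 and 0.015 m and z of sauce in the frame of board_2 between 0.006 and 0.015 m and (((x of shaker_a in the frame of board_3 between 0.077 and 0.103 m and y of shaker_a in the frame of board_3 between -0.013 and 0.013 m and z of shaker_a in the frame of board_3 between 0.006 and 0.015 m and angle between shaker_a's own z axis and vertical below 0.15 rad and linear speed of shaker_a below 0.02 m/s) and (x of shaker_b in the frame of board_2 between 0.031 and 0.057 m and y of shaker_b in the frame of board_2 between -0.013 and 0.013 m and z of shaker_b in the frame of board_2 between 0.006 and 0.015 m and angle between shaker_b's own z axis and vertical below 0.15 rad and linear speed of shaker_b below 0.02 m/s)) or ((x of shaker_b in the frame of board_3 between 0.077 and 0.103 m and y of shaker_b in the frame of board_3 between -0.013 and 0.013 m and z of shaker_b in the frame of board_3 between 0.006 and 0.015 m and angle between shaker_b's own z axis and vertical below 0.15 rad and linear speed of shaker_b below 0.02 m/s) and (x of shaker_a in the frame of board_2 between 0.031 and 0.057 m and y of shaker_a in the frame of board_2 between -0.013 and 0.013 m and z of shaker_a in the frame of board_2 between 0.006 and 0.015 m and angle between shaker_a's own z axis and vertical below 0.15 rad and linear speed of shaker_a below 0.02 m/s))) and distance of each of striped_mug, creamer from where it was at the start of the episode below 0.03 m); the robot touches nothing.
It fails at once if a piece of the stock knocked over (angle between any of jam_jar, milk_tin, sauce, shaker_a, shaker_b's own z axis and vertical above 0.8 rad).
It fails at once if the mug or the creamer disturbed (distance of any of striped_mug, creamer from where it was at the start of the episode above 0.03 m).
It also fails if it takes over 115 s, if anything falls off the work surface, if the arm or the gripper's body presses on something with over 40 N, if the wrist force passes 120 N, or if a joint passes its speed limit or range.

## Working session

There is one attempt and no reset: what is moved stays moved. The work goes in short steps, Python scripts to look and compute and a tool call to move; the robot and the scene stay as the last step left them, time stands still between calls to the robot, and variables do not carry over. Pictures are saved under pics/ and viewed, at most 14 in all, crops included, and the job is handed in when it is done.

Besides the shell and the picture viewer there is one more tool, called after "Call:" by a JSON object that holds its "method" and its "body". apply_moves: Moves the arm, as the interface text tells. Its arguments: {"type":"object","properties":{"deltas":{"type":"array"}},"required":["deltas"]}

```bash
mkdir -p pics; python3 - <<'E'
from plant import ctrl
import cv2,numpy as np
for n in("side","top"):
    cv2.imwrite(f"pics/{n}0.png",ctrl.snapshot(n)[:,:,::-1]); p=ctrl.camera_params(n)
    print({k:(np.round(v,4).tolist() if not isinstance(v,str) else v) for k,v in p.items()})
print(ctrl.get_obs())
E
```

```text
{'fx': 363.8625, 'fy': 363.8625, 'cx': 320.7707, 'cy': 193.4311, 'cam_to_world': [[0.9272, 0.2765, -0.2526, 0.2893], [-0.3745, 0.6884, -0.6212, -0.6984], [0.0022, 0.6706, 0.7418, 0.8677], [0.0, 0.0, 0.0, 1.0]]}
{'fx': 434.5808, 'fy': 434.5808, 'cx': 319.2968, 'cy': 198.6731, 'cam_to_world': [[0.0204, 0.9845, -0.1745, 0.3572], [-0.9998, 0.0198, -0.0056, 0.0011], [-0.0021, 0.1745, 0.9846, 1.3235], [0.0, 0.0, 0.0, 1.0]]}
{'clock': 0.1, 'joint_pos': array([ 9.36837833e+01,  2.05866792e+01,  6.38741948e-01, -1.77766652e-02,
       -7.01362028e+01, -1.65061422e+01]), 'qvel': array([-0.02104731, -0.01214156,  0.05342266,  0.07590815, -0.05637586,
        0.01574203]), 'tau': array([-1.21977155e-03, -5.84162164e+01,  2.93753707e+01,  7.01557919e+00,
        1.01952895e-02, -4.41261909e-05]), 'tool_pos': array([0.14974022, 0.6577267 , 0.22572148]), 'orientation': array([ 1.79914579e+02, -7.88449924e-03, -1.28284056e+01]), 'force': array([-0.0450594 ,  0.10172657,  0.06458068]), 'moment': array([0.00832448, 0.01533591, 0.01493677]), 'gripper_force': 0.0, 'opening': 0.08731553199130268}
```

View pics/side0.png

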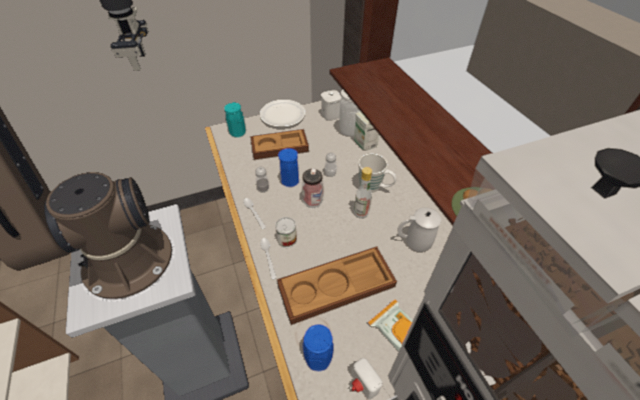

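View pics/top0.png

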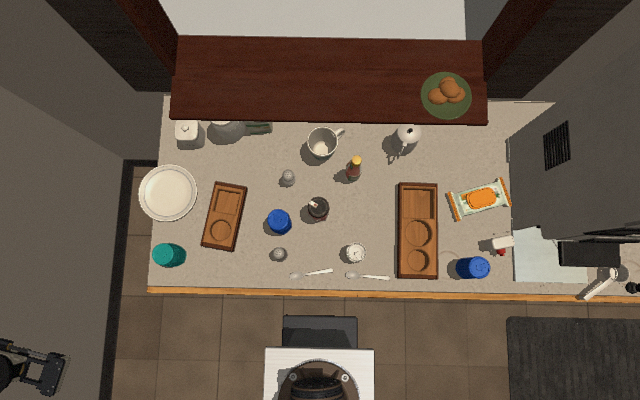

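The stock is the jam jar (top 318,208; side 314,188), tin (355,254; 287,232), sauce (354,168; 363,200), and shakers (288,178 and 279,254). The jam jar candidates are the pink one at top (318,208), the blue ones at (279,222) and (473,268), and the teal one at (168,254). Pink contents with a brown lid fits the description. I'll confirm in enlarged crops.

```bash
python3 - <<'E'
import cv2
a=cv2.imread("pics/top0.png")[130:290,190:450]; cv2.imwrite("pics/topc.png",cv2.resize(a,None,fx=3,fy=3,interpolation=cv2.INTER_CUBIC))
a=cv2.imread("pics/side0.png")[120:325,225:425]; cv2.imwrite("pics/sidec.png",cv2.resize(a,None,fx=2.9,fy=2.9,interpolation=cv2.INTER_CUBIC))
E
```

```text
(no output)
```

View pics/topc.png

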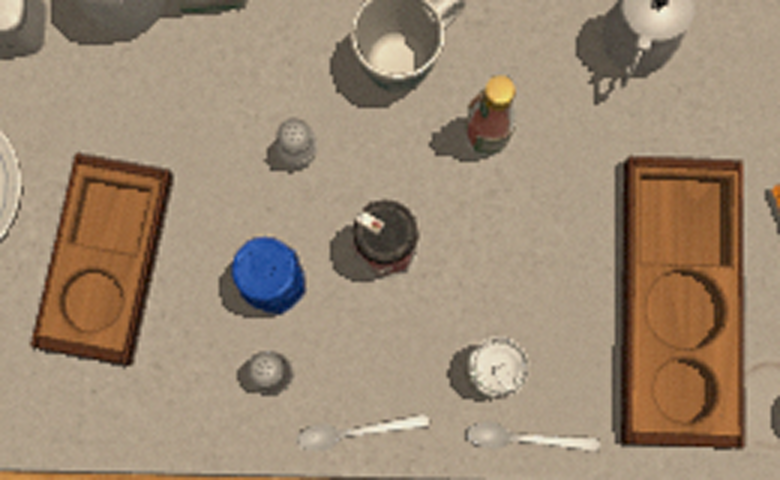

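View pics/sidec.png

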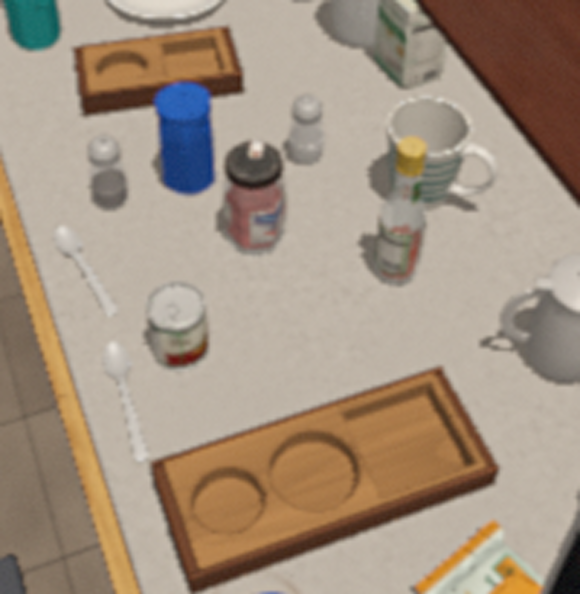

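The crops confirm it. The pink jar with the brown lid is at top-crop (387,228), the dark shaker at (268,366), the white shaker at (295,131), the tin at (498,366) and the sauce cap at (501,90). Next I'll triangulate.

```bash
cat > h.py <<'E'
import numpy as np
from plant import ctrl
def ray(n,u,v):
    p=ctrl.camera_params(n);T=np.array(p["cam_to_world"])
    d=T[:3,:3]@[(u-p["cx"])/p["fx"],-(v-p["cy"])/p["fy"],-1];return T[:3,3],d/np.linalg.norm(d)
def tri(a,b):
    (o,d),(q,e)=ray("top",*a),ray("side",*b)
    s,t=np.linalg.lstsq(np.c_[d,-e],q-o,rcond=None)[0]
    return (o+s*d+q+t*e)/2,np.linalg.norm(o+s*d-q-t*e)
def plane(n,a,z):
    o,d=ray(n,*a);return o+d*(z-o[2])/d[2]
T=lambda x,y:(190+(x-1)/3,130+(y-1)/3)
S=lambda x,y:(225+(x-1)/2.9,120+(y-1)/2.9)
E
python3 - <<'E'
from h import *
np.set_printoptions(precision=4,suppress=True)
for n,a,b,z in [("jam",(387,228),(254,160),.115),("tin",(498,365),(178,303),.072),("sauce",(501,90),(411,145),.184),("shB",(295,131),(306,104),.09),("shA",(268,366),(104,148),.09),("blue",(270,270),(185,97),.115),
 ("b3big",(686,309),(315,473),.034),("b3small",(685.5,390),(228,500),.034),("b3sq",(687,221),(408,432),.034),("b2rd",(93,301),(122,68),.034),("b2sq",(112,216),(195,56),.034)]:
    x,e=tri(T(*a),S(*b)); print(n,x,round(e,4),plane("top",T(*a),z),plane("side",S(*b),z))
for c in [(626,158),(744,158),(744,442),(622,443)]:print("b3c",plane("top",T(*c),.034))
for c in [(80,155),(171,172),(128,360),(36,345)]:print("b2c",plane("top",T(*c),.034))
print("mug",plane("top",T(398,40),.104),"creamer",plane("top",T(658,20),.12))
E
```

```text
jam [0.5507 0.0094 0.1146] 0.0013 [0.5513 0.0093 0.115 ] [0.55   0.0091 0.115 ]
tin [ 0.4291 -0.0994  0.069 ] 0.002 [ 0.428 -0.099  0.072] [ 0.4296 -0.1018  0.072 ]
sauce [ 0.6685 -0.0914  0.1837] 0.0002 [ 0.6683 -0.0913  0.184 ] [ 0.6685 -0.0917  0.184 ]
shB [0.6492 0.1019 0.0806] 0.0039 [0.6489 0.1008 0.09  ] [0.6428 0.0924 0.09  ]
shA [0.4214 0.1199 0.0785] 0.0018 [0.4216 0.1187 0.09  ] [0.4186 0.1081 0.09  ]
blue [0.5108 0.1165 0.1232] 0.005 [0.5094 0.1177 0.115 ] [0.5158 0.1253 0.115 ]
b3big [ 0.4903 -0.2899  0.025 ] 0.0008 [ 0.4891 -0.2878  0.034 ] [ 0.4886 -0.2943  0.034 ]
b3small [ 0.41   -0.2871  0.0283] 0.0005 [ 0.4095 -0.2858  0.034 ] [ 0.4095 -0.29    0.034 ]
b3sq [ 0.5786 -0.2901  0.0384] 0.0038 [ 0.5775 -0.2906  0.034 ] [ 0.5821 -0.2882  0.034 ]
b2rd [0.4868 0.3016 0.0265] 0.0018 [0.4851 0.3    0.034 ] [0.4859 0.2927 0.034 ]
b2sq [0.5745 0.2867 0.0295] 0.0056 [0.571  0.2861 0.034 ] [0.5758 0.2812 0.034 ]
b3c [ 0.6408 -0.2302  0.034 ]
b3c [ 0.6432 -0.3494  0.034 ]
b3c [ 0.3605 -0.3417  0.034 ]
b3c [ 0.3571 -0.2231  0.034 ]
b2c [0.6329 0.3221 0.034 ]
b2c [0.6172 0.2291 0.034 ]
b2c [0.4276 0.2621 0.034 ]
b2c [0.4405 0.3537 0.034 ]
mug [0.7383 0.0025 0.104 ] creamer [ 0.7582 -0.2471  0.12  ]
```

```bash
cat > d.py <<'E'
# prints tool-frame deltas for a chain of TCP targets x,y,z(mm),yaw from the measured pose
import sys,numpy as np
from plant import ctrl
o=ctrl.get_obs();p=np.array(o["tool_pos"])*1e3;w=o["orientation"][2]
print("t",round(o["clock"],1),np.round(p,1),np.round(o["orientation"],1),"j",np.round(o["joint_pos"],0),"open",round(o["opening"]*1e3,1))
for a in sys.argv[1:]:
    *q,y=map(float,a.split(","));q=np.array(q);c,s=np.cos(np.radians(w)),np.sin(np.radians(w));d=q-p
    print(a,"->",np.round([c*d[0]+s*d[1],s*d[0]-c*d[1],-d[2]],0),"rz",round((w-y+180)%360-180,1),"rows",np.ceil(max(np.linalg.norm(d)/50,abs((w-y+180)%360-180)/8.59)));p,w=q,y
E
python3 d.py 400,380,220,-12.8 649,101,200,-45 649,101,36,-45 649,101,180,-45 485,300,180,-45 485,300,46,-45
```

```text
t 0.1 [149.7 657.7 225.7] [179.9  -0.  -12.8] j [ 94.  21.   1.  -0. -70. -17.] open 87.3
400,380,220,-12.8 -> [306. 215.   6.] rz -0.0 rows 8.0
649,101,200,-45 -> [305. 217.  20.] rz 32.2 rows 8.0
649,101,36,-45 -> [  0.  -0. 164.] rz 0.0 rows 4.0
649,101,180,-45 -> [   0.   -0. -144.] rz 0.0 rows 3.0
485,300,180,-45 -> [-257.  -25.   -0.] rz 0.0 rows 6.0
485,300,46,-45 -> [  0.  -0. 134.] rz 0.0 rows 3.0
```

Call:
{"method": "apply_moves", "body": {"deltas": [{"fingers": 87, "delta_pos": [306, 215, 6], "angular": [0, 0, 0]}, {"fingers": 87, "delta_pos": [306, 215, 6], "angular": [0, 0, 0]}, {"fingers": 87, "delta_pos": [306, 215, 6], "angular": [0, 0, 0]}, {"fingers": 87, "delta_pos": [306, 215, 6], "angular": [0, 0, 0]}, {"fingers": 87, "delta_pos": [306, 215, 6], "angular": [0, 0, 0]}, {"fingers": 87, "delta_pos": [306, 215, 6], "angular": [0, 0, 0]}, {"fingers": 87, "delta_pos": [306, 215, 6], "angular": [0, 0, 0]}, {"fingers": 87, "delta_pos": [306, 215, 6], "angular": [0, 0, 0]}, {"fingers": 87, "delta_pos": [306, 215, 6], "angular": [0, 0, 0]}, {"fingers": 87, "delta_pos": [306, 215, 6], "angular": [0, 0, 0]}]}}

```text
clock: 1.1
tool_pos: [0.4007, 0.3801, 0.2204]
orientation: [180.0, 0.0, -12.9]
force: [-0.2, 0.2, 0.4]
opening: 0.0871
gripper_force: 0.0
```

Call:
{"method": "apply_moves", "body": {"deltas": [{"fingers": 87, "delta_pos": [305, 217, 20], "angular": [0, 0, 32]}, {"fingers": 87, "delta_pos": [305, 217, 20], "angular": [0, 0, 32]}, {"fingers": 87, "delta_pos": [305, 217, 20], "angular": [0, 0, 32]}, {"fingers": 87, "delta_pos": [305, 217, 20], "angular": [0, 0, 32]}, {"fingers": 87, "delta_pos": [305, 217, 20], "angular": [0, 0, 32]}, {"fingers": 87, "delta_pos": [305, 217, 20], "angular": [0, 0, 32]}, {"fingers": 87, "delta_pos": [305, 217, 20], "angular": [0, 0, 32]}, {"fingers": 87, "delta_pos": [305, 217, 20], "angular": [0, 0, 32]}, {"fingers": 87, "delta_pos": [305, 217, 20], "angular": [0, 0, 32]}, {"fingers": 87, "delta_pos": [305, 217, 20], "angular": [0, 0, 32]}]}}

```text
clock: 2.1
tool_pos: [0.6496, 0.1019, 0.1997]
orientation: [179.9, 0.0, -44.8]
force: [0.2, 0.4, 0.2]
opening: 0.0865
gripper_force: 0.0
```

```bash
python3 d.py 649,101,36,-45; python3 - <<'E'
from plant import ctrl
import cv2,numpy as np
a=ctrl.snapshot("top")[120:290,190:450,::-1];b=ctrl.snapshot("side")[120:290,225:425,::-1]
cv2.imwrite("pics/m1.png",np.hstack([cv2.resize(a,(390*1,255)),cv2.resize(b,(300,255))]))
E
```

```text
t 2.1 [649.6 101.9 199.7] [179.9   0.  -44.8] j [ 26.  20.  -4.  -0. -66.  19.] open 86.5
649,101,36,-45 -> [  0.   1. 164.] rz 0.2 rows 4.0
```

View pics/m1.png

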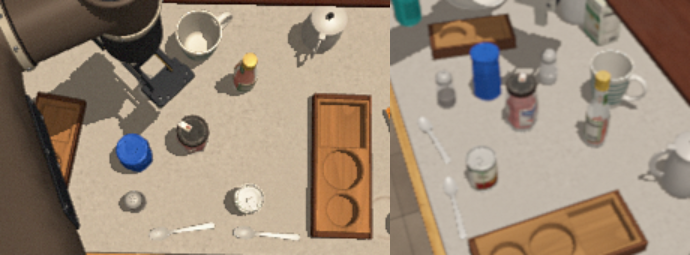

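The top view shows the gripper over the rear shaker at (160,75) with fingers diagonal, clear of the mug. The side view shows everything still standing. Going down and gripping.

Call:
{"method": "apply_moves", "body": {"deltas": [{"fingers": 87, "delta_pos": [0, 1, 40], "angular": [0, 0, 0]}, {"fingers": 87, "delta_pos": [0, 1, 80], "angular": [0, 0, 0]}, {"fingers": 87, "delta_pos": [0, 1, 120], "angular": [0, 0, 0]}, {"fingers": 87, "delta_pos": [0, 1, 145], "angular": [0, 0, 0]}, {"fingers": 87, "delta_pos": [0, 1, 164], "angular": [0, 0, 0]}, {"fingers": 30, "delta_pos": [0, 1, 164], "angular": [0, 0, 0]}, {"fingers": 30, "delta_pos": [0, 1, 164], "angular": [0, 0, 0]}, {"fingers": 30, "delta_pos": [0, 1, 164], "angular": [0, 0, 0]}, {"fingers": 30, "delta_pos": [0, 1, 164], "angular": [0, 0, 0]}, {"fingers": 30, "delta_pos": [0, 1, 164], "angular": [0, 0, 0]}]}}

```text
clock: 3.2
tool_pos: [0.6495, 0.1009, 0.0378]
orientation: [-179.9, -0.0, -44.8]
force: [0.1, -0.7, -0.2]
opening: 0.0525
gripper_force: 0.0
```

Call:
{"method": "apply_moves", "body": {"deltas": [{"fingers": 30, "delta_pos": [0, 0, 0], "angular": [0, 0, 0]}, {"fingers": 30, "delta_pos": [0, 0, 0], "angular": [0, 0, 0]}, {"fingers": 30, "delta_pos": [0, 0, 0], "angular": [0, 0, 0]}, {"fingers": 30, "delta_pos": [0, 0, 0], "angular": [0, 0, 0]}, {"fingers": 30, "delta_pos": [0, 0, 0], "angular": [0, 0, 0]}, {"fingers": 30, "delta_pos": [0, 0, -30], "angular": [0, 0, 0]}, {"fingers": 30, "delta_pos": [0, 0, -70], "angular": [0, 0, 0]}, {"fingers": 30, "delta_pos": [0, 0, -110], "angular": [0, 0, 0]}, {"fingers": 30, "delta_pos": [0, 0, -144], "angular": [0, 0, 0]}, {"fingers": 30, "delta_pos": [0, 0, -144], "angular": [0, 0, 0]}]}}

```text
clock: 4.2
tool_pos: [0.6514, 0.1011, 0.186]
orientation: [-179.6, -0.2, -44.8]
force: [0.5, 0.3, 0.1]
opening: 0.0379
gripper_force: 29.6
```

Call:
{"method": "apply_moves", "body": {"deltas": [{"fingers": 30, "delta_pos": [-40, -4, 0], "angular": [0, 0, 0]}, {"fingers": 30, "delta_pos": [-80, -8, 0], "angular": [0, 0, 0]}, {"fingers": 30, "delta_pos": [-120, -12, 0], "angular": [0, 0, 0]}, {"fingers": 30, "delta_pos": [-160, -16, 0], "angular": [0, 0, 0]}, {"fingers": 30, "delta_pos": [-200, -20, 0], "angular": [0, 0, 0]}, {"fingers": 30, "delta_pos": [-240, -24, 0], "angular": [0, 0, 0]}, {"fingers": 30, "delta_pos": [-257, -25, 0], "angular": [0, 0, 0]}, {"fingers": 30, "delta_pos": [-257, -25, 0], "angular": [0, 0, 0]}, {"fingers": 30, "delta_pos": [-257, -25, 0], "angular": [0, 0, 0]}]}}

```text
clock: 5.1
tool_pos: [0.4838, 0.2994, 0.1799]
orientation: [179.9, 0.0, -44.8]
force: [0.9, -0.1, -1.1]
opening: 0.0384
gripper_force: 29.6
```

```bash
python3 d.py 485,300,46,-45
```

```text
t 5.1 [483.8 299.4 179.9] [179.9   0.  -44.8] j [ 51.  13. -17.  -0. -61.  -6.] open 38.4
485,300,46,-45 -> [  0.  -1. 134.] rz 0.2 rows 3.0
```

Call:
{"method": "apply_moves", "body": {"deltas": [{"fingers": 30, "delta_pos": [0, -1, 40], "angular": [0, 0, 0]}, {"fingers": 30, "delta_pos": [0, -1, 80], "angular": [0, 0, 0]}, {"fingers": 30, "delta_pos": [0, -1, 105], "angular": [0, 0, 0]}, {"fingers": 30, "delta_pos": [0, -1, 118], "angular": [0, 0, 0]}, {"fingers": 30, "delta_pos": [0, -1, 126], "angular": [0, 0, 0]}, {"fingers": 30, "delta_pos": [0, -1, 131], "angular": [0, 0, 0]}, {"fingers": 30, "delta_pos": [0, -1, 131], "angular": [0, 0, 0]}, {"fingers": 30, "delta_pos": [0, -1, 131], "angular": [0, 0, 0]}]}}

```text
clock: 5.9
tool_pos: [0.4856, 0.3007, 0.0506]
orientation: [-179.9, -0.0, -44.8]
force: [1.3, 0.4, -0.2]
opening: 0.0385
gripper_force: 29.6
```

```bash
python3 d.py 485,300,46,-45; python3 - <<'E'
from plant import ctrl
import cv2,numpy as np
b=ctrl.snapshot("side")[80:230,200:400,::-1]
cv2.imwrite("pics/m2.png",cv2.resize(b,(780,585),interpolation=cv2.INTER_CUBIC))
E
```

```text
t 5.9 [485.6 300.7  50.6] [-179.9   -0.   -44.8] j [ 51.  21. -25.   0. -44.  -6.] open 38.5
485,300,46,-45 -> [0. 1. 5.] rz 0.2 rows 1.0
```

View pics/m2.png

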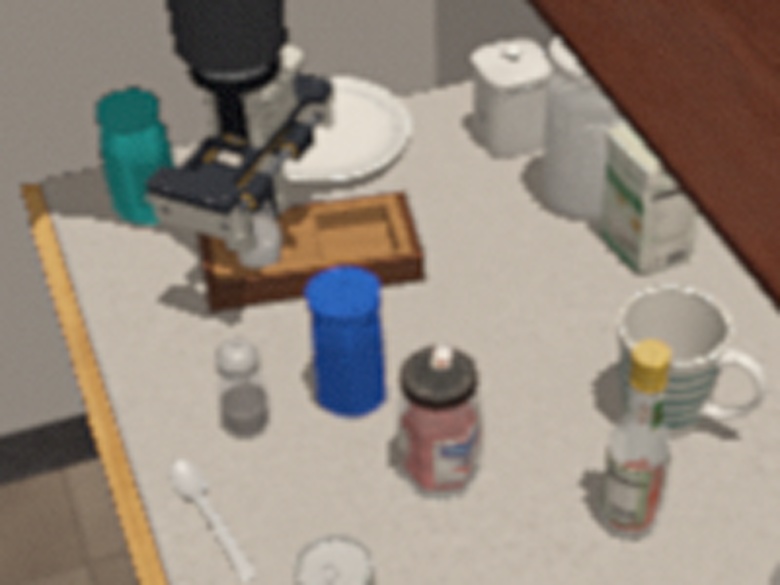

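The held shaker hangs at (262,240) over the round well. I'll lower it the last 4 mm and release.

Call:
{"method": "apply_moves", "body": {"deltas": [{"fingers": 30, "delta_pos": [0, 0, 2], "angular": [0, 0, 0]}, {"fingers": 30, "delta_pos": [0, 0, 4], "angular": [0, 0, 0]}, {"fingers": 30, "delta_pos": [0, 0, 4], "angular": [0, 0, 0]}, {"fingers": 30, "delta_pos": [0, 0, 4], "angular": [0, 0, 0]}]}}

```text
clock: 6.35
tool_pos: [0.4855, 0.3007, 0.047]
orientation: [-179.9, -0.0, -44.8]
force: [-1.9, -1.5, 9.5]
opening: 0.0381
gripper_force: 30.3
```

Call:
{"method": "apply_moves", "body": {"deltas": [{"fingers": 72, "delta_pos": [0, 0, 0], "angular": [0, 0, 0]}, {"fingers": 72, "delta_pos": [0, 0, 0], "angular": [0, 0, 0]}, {"fingers": 72, "delta_pos": [0, 0, 0], "angular": [0, 0, 0]}, {"fingers": 72, "delta_pos": [0, 0, 0], "angular": [0, 0, 0]}, {"fingers": 72, "delta_pos": [0, 0, -25], "angular": [0, 0, 0]}, {"fingers": 72, "delta_pos": [0, 0, -70], "angular": [0, 0, 0]}, {"fingers": 80, "delta_pos": [0, 0, -120], "angular": [0, 0, 0]}, {"fingers": 87, "delta_pos": [0, 0, -170], "angular": [0, 0, 0]}, {"fingers": 87, "delta_pos": [0, 0, -220], "angular": [0, 0, 0]}, {"fingers": 87, "delta_pos": [0, 0, -234], "angular": [0, 0, 0]}]}}

```text
clock: 7.35
tool_pos: [0.4869, 0.3014, 0.2861]
orientation: [-179.5, -0.1, -44.8]
force: [0.5, 1.2, -1.2]
opening: 0.087
gripper_force: 0.0
```

```bash
python3 d.py 669,-91,280,-45 669,-91,123,-45 669,-91,300,-45 571,286,300,-45
```

```text
t 7.3 [486.9 301.4 286.1] [-1.795e+02 -1.000e-01 -4.480e+01] j [ 51.   9.  -8.   0. -73.  -6.] open 87.0
669,-91,280,-45 -> [406. 150.   6.] rz 0.2 rows 9.0
669,-91,123,-45 -> [  0.  -0. 157.] rz 0.0 rows 4.0
669,-91,300,-45 -> [   0.   -0. -177.] rz 0.0 rows 4.0
571,286,300,-45 -> [-336. -197.   -0.] rz 0.0 rows 8.0
```

Call:
{"method": "apply_moves", "body": {"deltas": [{"fingers": 87, "delta_pos": [407, 150, 1], "angular": [0, 0, 0]}, {"fingers": 87, "delta_pos": [407, 150, 1], "angular": [0, 0, 0]}, {"fingers": 87, "delta_pos": [407, 150, 1], "angular": [0, 0, 0]}, {"fingers": 87, "delta_pos": [407, 150, 1], "angular": [0, 0, 0]}, {"fingers": 87, "delta_pos": [407, 150, 1], "angular": [0, 0, 0]}, {"fingers": 87, "delta_pos": [407, 150, 1], "angular": [0, 0, 0]}, {"fingers": 87, "delta_pos": [407, 150, 1], "angular": [0, 0, 0]}, {"fingers": 87, "delta_pos": [407, 150, 1], "angular": [0, 0, 0]}, {"fingers": 87, "delta_pos": [407, 150, 1], "angular": [0, 0, 0]}, {"fingers": 87, "delta_pos": [407, 150, 1], "angular": [0, 0, 0]}]}}

```text
clock: 8.35
tool_pos: [0.6688, -0.0972, 0.2769]
orientation: [179.9, 0.1, -45.1]
force: [0.1, 0.4, 0.8]
opening: 0.0868
gripper_force: 0.0
```

```bash
python3 d.py 669,-91,123,-45; python3 - <<'E'
from plant import ctrl
import cv2,numpy as np
a=ctrl.snapshot("top")[150:290,190:390,::-1];b=ctrl.snapshot("side")[110:250,225:425,::-1]
cv2.imwrite("pics/m3.png",np.hstack([cv2.resize(a,(400,280)),cv2.resize(b,(400,280))]))
E
```

```text
t 8.3 [668.8 -97.2 276.9] [ 1.799e+02  1.000e-01 -4.510e+01] j [  8.  19.   5.   0. -76.  37.] open 86.8
669,-91,123,-45 -> [ -4.  -5. 154.] rz -0.1 rows 4.0
```

View pics/m3.png

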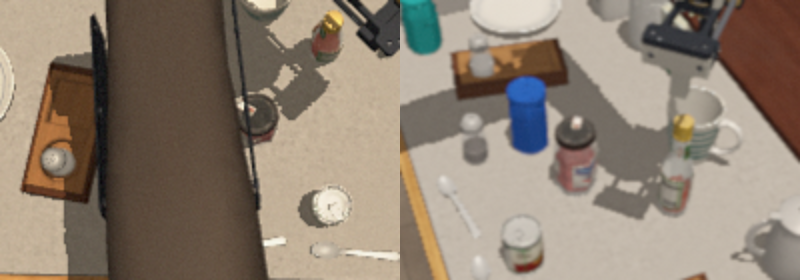

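The placed shaker stands in the round well (top 58,160). The sauce cap at top (333,20) sits between the fingers. I'll take a settled reading first.

```bash
python3 d.py 669,-91,123,-45
```

```text
t 8.4 [667.9 -94.  277.5] [ 1.799e+02  1.000e-01 -4.490e+01] j [  8.  19.   5.  -0. -76.  37.] open 86.9
669,-91,123,-45 -> [ -1.  -3. 155.] rz 0.1 rows 4.0
```

Call:
{"method": "apply_moves", "body": {"deltas": [{"fingers": 87, "delta_pos": [-1, -2, 0], "angular": [0, 0, 0]}, {"fingers": 87, "delta_pos": [-1, -2, 40], "angular": [0, 0, 0]}, {"fingers": 87, "delta_pos": [-1, -2, 80], "angular": [0, 0, 0]}, {"fingers": 87, "delta_pos": [-1, -2, 120], "angular": [0, 0, 0]}, {"fingers": 87, "delta_pos": [-1, -2, 145], "angular": [0, 0, 0]}, {"fingers": 87, "delta_pos": [-1, -2, 155], "angular": [0, 0, 0]}, {"fingers": 20, "delta_pos": [-1, -2, 155], "angular": [0, 0, 0]}, {"fingers": 20, "delta_pos": [-1, -2, 155], "angular": [0, 0, 0]}, {"fingers": 20, "delta_pos": [-1, -2, 155], "angular": [0, 0, 0]}, {"fingers": 20, "delta_pos": [-1, -2, 155], "angular": [0, 0, 0]}]}}

```text
clock: 9.45
tool_pos: [0.6695, -0.0908, 0.1253]
orientation: [-179.9, -0.1, -44.8]
force: [-0.6, -0.0, -0.3]
opening: 0.0604
gripper_force: 0.0
```

Call:
{"method": "apply_moves", "body": {"deltas": [{"fingers": 20, "delta_pos": [0, 0, 0], "angular": [0, 0, 0]}, {"fingers": 20, "delta_pos": [0, 0, 0], "angular": [0, 0, 0]}, {"fingers": 20, "delta_pos": [0, 0, 0], "angular": [0, 0, 0]}, {"fingers": 20, "delta_pos": [0, 0, 0], "angular": [0, 0, 0]}, {"fingers": 20, "delta_pos": [0, 0, 0], "angular": [0, 0, 0]}]}}

```text
clock: 9.95
tool_pos: [0.669, -0.0909, 0.1238]
orientation: [-180.0, -0.0, -44.8]
force: [0.2, 1.1, 1.4]
opening: 0.0354
gripper_force: 29.8
```

Call:
{"method": "apply_moves", "body": {"deltas": [{"fingers": 20, "delta_pos": [0, 0, -10], "angular": [0, 0, 0]}, {"fingers": 20, "delta_pos": [0, 0, -40], "angular": [0, 0, 0]}, {"fingers": 20, "delta_pos": [0, 0, -80], "angular": [0, 0, 0]}, {"fingers": 20, "delta_pos": [0, 0, -120], "angular": [0, 0, 0]}, {"fingers": 20, "delta_pos": [0, 0, -155], "angular": [0, 0, 0]}, {"fingers": 20, "delta_pos": [0, 0, -177], "angular": [0, 0, 0]}, {"fingers": 20, "delta_pos": [0, 0, -177], "angular": [0, 0, 0]}]}}

```text
clock: 10.65
tool_pos: [0.6698, -0.0913, 0.3053]
orientation: [-179.8, -0.3, -44.8]
force: [0.3, 1.0, -2.1]
opening: 0.0354
gripper_force: 29.6
```

Call:
{"method": "apply_moves", "body": {"deltas": [{"fingers": 20, "delta_pos": [-35, -20, 0], "angular": [0, 0, 0]}, {"fingers": 20, "delta_pos": [-70, -41, 0], "angular": [0, 0, 0]}, {"fingers": 20, "delta_pos": [-105, -62, 0], "angular": [0, 0, 0]}, {"fingers": 20, "delta_pos": [-140, -82, 0], "angular": [0, 0, 0]}, {"fingers": 20, "delta_pos": [-175, -103, 0], "angular": [0, 0, 0]}, {"fingers": 20, "delta_pos": [-210, -123, 0], "angular": [0, 0, 0]}, {"fingers": 20, "delta_pos": [-245, -144, 0], "angular": [0, 0, 0]}, {"fingers": 20, "delta_pos": [-280, -164, 0], "angular": [0, 0, 0]}, {"fingers": 20, "delta_pos": [-315, -185, 0], "angular": [0, 0, 0]}, {"fingers": 20, "delta_pos": [-336, -197, 0], "angular": [0, 0, 0]}]}}

```text
clock: 11.65
tool_pos: [0.5676, 0.2879, 0.2993]
orientation: [179.9, 0.1, -44.7]
force: [0.4, 0.2, -2.3]
opening: 0.0353
gripper_force: 29.6
```

Call:
{"method": "apply_moves", "body": {"deltas": [{"fingers": 20, "delta_pos": [0, 0, 0], "angular": [0, 0, 0]}, {"fingers": 20, "delta_pos": [0, 0, 0], "angular": [0, 0, 0]}]}}

```text
clock: 11.85
tool_pos: [0.5685, 0.2858, 0.2995]
orientation: [179.9, 0.0, -44.8]
force: [-0.1, 0.4, -1.7]
opening: 0.0354
gripper_force: 29.6
```

```bash
python3 d.py 571,286,142,-45; python3 - <<'E'
from plant import ctrl
print(ctrl.get_obs()["force"])
E
```

```text
t 11.8 [568.5 285.8 299.5] [179.9   0.  -44.8] j [ 44.  15.   2.  -0. -77.   1.] open 35.4
571,286,142,-45 -> [  2.  -2. 157.] rz 0.2 rows 4.0
[-0.05519234  0.43728209 -1.68739571]
```

Call:
{"method": "apply_moves", "body": {"deltas": [{"fingers": 20, "delta_pos": [2, -1, 40], "angular": [0, 0, 0]}, {"fingers": 20, "delta_pos": [2, -1, 80], "angular": [0, 0, 0]}, {"fingers": 20, "delta_pos": [2, -1, 115], "angular": [0, 0, 0]}, {"fingers": 20, "delta_pos": [2, -1, 135], "angular": [0, 0, 0]}, {"fingers": 20, "delta_pos": [2, -1, 148], "angular": [0, 0, 0]}, {"fingers": 20, "delta_pos": [2, -1, 156], "angular": [0, 0, 0]}, {"fingers": 20, "delta_pos": [2, -1, 161], "angular": [0, 0, 0]}, {"fingers": 20, "delta_pos": [2, -1, 164], "angular": [0, 0, 0]}, {"fingers": 20, "delta_pos": [2, -1, 166], "angular": [0, 0, 0]}, {"fingers": 20, "delta_pos": [2, -1, 166], "angular": [0, 0, 0]}]}}

```text
clock: 12.85
tool_pos: [0.5715, 0.2851, 0.135]
orientation: [-180.0, -0.0, -44.8]
force: [-0.5, -0.4, -2.2]
opening: 0.0353
gripper_force: 29.6
```

Call:
{"method": "apply_moves", "body": {"deltas": [{"fingers": 20, "delta_pos": [0, 0, 0], "angular": [0, 0, 0]}]}}

```text
clock: 12.95
tool_pos: [0.5716, 0.2852, 0.1352]
orientation: [-179.9, -0.0, -44.8]
force: [0.3, -0.2, -1.4]
opening: 0.0354
gripper_force: 29.6
```

```bash
python3 d.py 571,286,142,-45; python3 - <<'E'
from plant import ctrl
import cv2,numpy as np
b=ctrl.snapshot("side")[80:230,200:400,::-1]
cv2.imwrite("pics/m4.png",cv2.resize(b,(600,450),interpolation=cv2.INTER_CUBIC))
E
```

```text
t 12.9 [571.6 285.2 135.2] [-179.9   -0.   -44.8] j [ 44.  21. -11.   0. -58.   1.] open 35.4
571,286,142,-45 -> [-1. -0. -7.] rz 0.2 rows 1.0
```

View pics/m4.png

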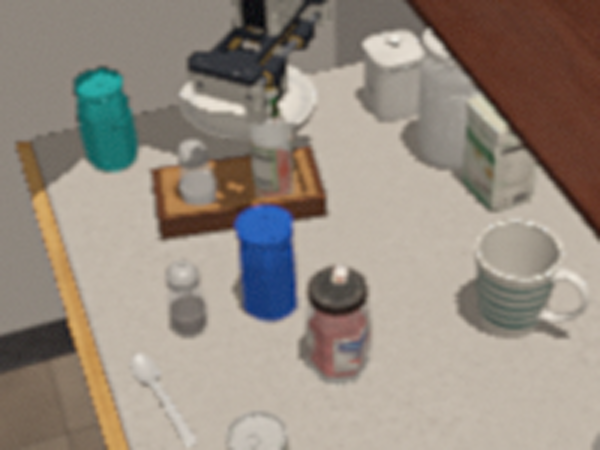

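The sauce is over/in the square well (272,165), still just clear of the floor. Lowering 3 mm more, then opening.

Call:
{"method": "apply_moves", "body": {"deltas": [{"fingers": 20, "delta_pos": [0, 0, 1], "angular": [0, 0, 0]}, {"fingers": 20, "delta_pos": [0, 0, 2], "angular": [0, 0, 0]}, {"fingers": 20, "delta_pos": [0, 0, 3], "angular": [0, 0, 0]}, {"fingers": 20, "delta_pos": [0, 0, 3], "angular": [0, 0, 0]}]}}

```text
clock: 13.4
tool_pos: [0.5726, 0.2853, 0.1336]
orientation: [-179.8, -0.1, -44.8]
force: [0.2, -1.8, 7.1]
opening: 0.0358
gripper_force: 30.3
```

Call:
{"method": "apply_moves", "body": {"deltas": [{"fingers": 80, "delta_pos": [0, 0, 0], "angular": [0, 0, 0]}, {"fingers": 80, "delta_pos": [0, 0, 0], "angular": [0, 0, 0]}, {"fingers": 80, "delta_pos": [0, 0, 0], "angular": [0, 0, 0]}, {"fingers": 80, "delta_pos": [0, 0, 0], "angular": [0, 0, 0]}, {"fingers": 80, "delta_pos": [0, 0, 0], "angular": [0, 0, 0]}, {"fingers": 80, "delta_pos": [0, 0, -20], "angular": [0, 0, 0]}, {"fingers": 87, "delta_pos": [0, 0, -60], "angular": [0, 0, 0]}, {"fingers": 87, "delta_pos": [0, 0, -105], "angular": [0, 0, 0]}, {"fingers": 87, "delta_pos": [0, 0, -130], "angular": [0, 0, 0]}, {"fingers": 87, "delta_pos": [0, 0, -130], "angular": [0, 0, 0]}]}}

```text
clock: 14.4
tool_pos: [0.5731, 0.286, 0.2665]
orientation: [-179.6, -0.1, -44.8]
force: [-0.5, -0.1, -0.6]
opening: 0.0867
gripper_force: 0.0
```

```bash
python3 d.py 551,9,240,-90 551,9,61,-90 551,9,240,-90 579,-290,240,-90 579,-290,71,-90
```

```text
t 14.4 [573.1 286.  266.5] [-1.796e+02 -1.000e-01 -4.480e+01] j [ 44.  16.  -1.   0. -73.   1.] open 86.7
551,9,240,-90 -> [179. 212.  27.] rz 45.2 rows 6.0
551,9,61,-90 -> [  0.  -0. 179.] rz 0.0 rows 4.0
551,9,240,-90 -> [   0.   -0. -179.] rz 0.0 rows 4.0
579,-290,240,-90 -> [299. -28.  -0.] rz 0.0 rows 7.0
579,-290,71,-90 -> [  0.  -0. 169.] rz 0.0 rows 4.0
```

Call:
{"method": "apply_moves", "body": {"deltas": [{"fingers": 87, "delta_pos": [179, 212, 22], "angular": [0, 0, 45]}, {"fingers": 87, "delta_pos": [179, 212, 22], "angular": [0, 0, 45]}, {"fingers": 87, "delta_pos": [179, 212, 22], "angular": [0, 0, 45]}, {"fingers": 87, "delta_pos": [179, 212, 22], "angular": [0, 0, 45]}, {"fingers": 87, "delta_pos": [179, 212, 22], "angular": [0, 0, 45]}, {"fingers": 87, "delta_pos": [179, 212, 22], "angular": [0, 0, 45]}, {"fingers": 87, "delta_pos": [179, 212, 22], "angular": [0, 0, 45]}, {"fingers": 87, "delta_pos": [179, 212, 22], "angular": [0, 0, 45]}, {"fingers": 87, "delta_pos": [179, 212, 22], "angular": [0, 0, 45]}, {"fingers": 87, "delta_pos": [179, 212, 22], "angular": [0, 0, 45]}]}}

```text
clock: 15.4
tool_pos: [0.549, 0.0093, 0.2394]
orientation: [180.0, -0.0, -89.7]
force: [-0.5, -0.3, 0.5]
opening: 0.0869
gripper_force: 0.0
```

```bash
python3 d.py 551,9,61,-90; python3 - <<'E'
from h import *
import cv2
a=ctrl.snapshot("top")[150:290,190:390,::-1];b=ctrl.snapshot("side")[80:220,225:425,::-1]
cv2.imwrite("pics/m5.png",np.hstack([cv2.resize(a,(400,280)),cv2.resize(b,(400,280))]))
E
```

```text
t 15.4 [549.    9.3 239.4] [180.   -0.  -89.7] j [ 21.   8. -14.  -0. -68. -21.] open 86.9
551,9,61,-90 -> [  0.  -2. 178.] rz 0.3 rows 4.0
```

View pics/m5.png

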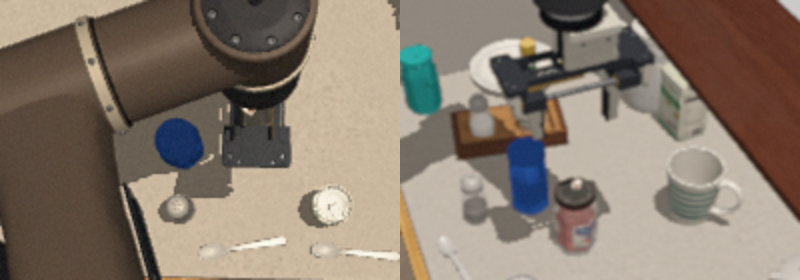

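The gripper is over the pink jar, fingers front and back. In the side view the jar is at (575,210), and the sauce and shaker stand on the lunch board. Descending.

Call:
{"method": "apply_moves", "body": {"deltas": [{"fingers": 87, "delta_pos": [0, -2, 40], "angular": [0, 0, 0]}, {"fingers": 87, "delta_pos": [0, -2, 80], "angular": [0, 0, 0]}, {"fingers": 87, "delta_pos": [0, -2, 110], "angular": [0, 0, 0]}, {"fingers": 87, "delta_pos": [0, -2, 130], "angular": [0, 0, 0]}, {"fingers": 87, "delta_pos": [0, -2, 145], "angular": [0, 0, 0]}, {"fingers": 87, "delta_pos": [0, -2, 160], "angular": [0, 0, 0]}, {"fingers": 87, "delta_pos": [0, -2, 172], "angular": [0, 0, 0]}, {"fingers": 87, "delta_pos": [0, -2, 178], "angular": [0, 0, 0]}, {"fingers": 87, "delta_pos": [0, -2, 178], "angular": [0, 0, 0]}]}}

```text
clock: 16.4
tool_pos: [0.5505, 0.0085, 0.0609]
orientation: [179.9, -0.0, -89.8]
force: [-0.3, -0.2, 0.7]
opening: 0.0869
gripper_force: 0.0
```

Call:
{"method": "apply_moves", "body": {"deltas": [{"fingers": 45, "delta_pos": [0, 0, 0], "angular": [0, 0, 0]}, {"fingers": 45, "delta_pos": [0, 0, 0], "angular": [0, 0, 0]}, {"fingers": 45, "delta_pos": [0, 0, 0], "angular": [0, 0, 0]}, {"fingers": 45, "delta_pos": [0, 0, 0], "angular": [0, 0, 0]}, {"fingers": 45, "delta_pos": [0, 0, 0], "angular": [0, 0, 0]}, {"fingers": 45, "delta_pos": [0, 0, 0], "angular": [0, 0, 0]}]}}

```text
clock: 17.0
tool_pos: [0.5507, 0.0083, 0.062]
orientation: [-180.0, -0.0, -89.8]
force: [-3.9, 0.9, 6.2]
opening: 0.0636
gripper_force: 28.8
```

Call:
{"method": "apply_moves", "body": {"deltas": [{"fingers": 45, "delta_pos": [0, 0, -10], "angular": [0, 0, 0]}, {"fingers": 45, "delta_pos": [0, 0, -40], "angular": [0, 0, 0]}, {"fingers": 45, "delta_pos": [0, 0, -80], "angular": [0, 0, 0]}, {"fingers": 45, "delta_pos": [0, 0, -120], "angular": [0, 0, 0]}, {"fingers": 45, "delta_pos": [0, 0, -150], "angular": [0, 0, 0]}, {"fingers": 45, "delta_pos": [0, 0, -150], "angular": [0, 0, 0]}]}}

```text
clock: 17.6
tool_pos: [0.5533, 0.0088, 0.2168]
orientation: [-179.5, 0.1, -89.8]
force: [0.5, 1.4, -3.3]
opening: 0.0633
gripper_force: 28.8
```

Call:
{"method": "apply_moves", "body": {"deltas": [{"fingers": 45, "delta_pos": [40, -4, 0], "angular": [0, 0, 0]}, {"fingers": 45, "delta_pos": [80, -8, 0], "angular": [0, 0, 0]}, {"fingers": 45, "delta_pos": [120, -12, 0], "angular": [0, 0, 0]}, {"fingers": 45, "delta_pos": [160, -16, 0], "angular": [0, 0, 0]}, {"fingers": 45, "delta_pos": [200, -20, 0], "angular": [0, 0, 0]}, {"fingers": 45, "delta_pos": [240, -24, 0], "angular": [0, 0, 0]}, {"fingers": 45, "delta_pos": [275, -28, 0], "angular": [0, 0, 0]}, {"fingers": 45, "delta_pos": [298, -28, 0], "angular": [0, 0, 0]}, {"fingers": 45, "delta_pos": [298, -28, 0], "angular": [0, 0, 0]}, {"fingers": 45, "delta_pos": [298, -28, 0], "angular": [0, 0, 0]}]}}

```text
clock: 18.6
tool_pos: [0.5789, -0.2898, 0.2101]
orientation: [179.9, 0.1, -89.9]
force: [-0.8, -0.3, -3.0]
opening: 0.0635
gripper_force: 28.8
```

```bash
python3 d.py 579,-290,72,-90
```

```text
t 18.6 [ 578.9 -289.8  210.1] [ 1.799e+02  1.000e-01 -8.990e+01] j [ -9.  19.  -4.  -0. -67.   9.] open 63.5
579,-290,72,-90 -> [  0.  -0. 138.] rz 0.1 rows 3.0
```

Call:
{"method": "apply_moves", "body": {"deltas": [{"fingers": 45, "delta_pos": [0, 0, 40], "angular": [0, 0, 0]}, {"fingers": 45, "delta_pos": [0, 0, 75], "angular": [0, 0, 0]}, {"fingers": 45, "delta_pos": [0, 0, 100], "angular": [0, 0, 0]}, {"fingers": 45, "delta_pos": [0, 0, 115], "angular": [0, 0, 0]}, {"fingers": 45, "delta_pos": [0, 0, 125], "angular": [0, 0, 0]}, {"fingers": 45, "delta_pos": [0, 0, 132], "angular": [0, 0, 0]}, {"fingers": 45, "delta_pos": [0, 0, 136], "angular": [0, 0, 0]}, {"fingers": 45, "delta_pos": [0, 0, 138], "angular": [0, 0, 0]}, {"fingers": 45, "delta_pos": [0, 0, 138], "angular": [0, 0, 0]}, {"fingers": 45, "delta_pos": [0, 0, 138], "angular": [0, 0, 0]}]}}

```text
clock: 19.6
tool_pos: [0.5802, -0.2896, 0.0743]
orientation: [-179.9, -0.0, -89.8]
force: [-0.2, 0.6, -4.2]
opening: 0.0633
gripper_force: 28.8
```

Call:
{"method": "apply_moves", "body": {"deltas": [{"fingers": 45, "delta_pos": [0, 0, 1], "angular": [0, 0, 0]}, {"fingers": 45, "delta_pos": [0, 0, 2], "angular": [0, 0, 0]}, {"fingers": 45, "delta_pos": [0, 0, 2], "angular": [0, 0, 0]}]}}

```text
clock: 19.9
tool_pos: [0.58, -0.2897, 0.0721]
orientation: [-180.0, -0.0, -89.8]
force: [-0.2, 0.5, 0.6]
opening: 0.0634
gripper_force: 28.8
```

Call:
{"method": "apply_moves", "body": {"deltas": [{"fingers": 86, "delta_pos": [0, 0, 0], "angular": [0, 0, 0]}, {"fingers": 86, "delta_pos": [0, 0, 0], "angular": [0, 0, 0]}, {"fingers": 86, "delta_pos": [0, 0, 0], "angular": [0, 0, 0]}, {"fingers": 86, "delta_pos": [0, 0, 0], "angular": [0, 0, 0]}, {"fingers": 86, "delta_pos": [0, 0, 0], "angular": [0, 0, 0]}, {"fingers": 86, "delta_pos": [0, 0, -20], "angular": [0, 0, 0]}, {"fingers": 87, "delta_pos": [0, 0, -60], "angular": [0, 0, 0]}, {"fingers": 87, "delta_pos": [0, 0, -105], "angular": [0, 0, 0]}, {"fingers": 87, "delta_pos": [0, 0, -130], "angular": [0, 0, 0]}, {"fingers": 87, "delta_pos": [0, 0, -130], "angular": [0, 0, 0]}]}}

```text
clock: 20.9
tool_pos: [0.5821, -0.2904, 0.2068]
orientation: [-179.6, -0.1, -89.8]
force: [0.4, 0.1, -0.5]
opening: 0.0867
gripper_force: 0.0
```

```bash
python3 d.py 428,-99,170,0 428,-99,34,0 428,-99,170,0 489,-288,170,0
```

```text
t 20.9 [ 582.1 -290.4  206.8] [-1.796e+02 -1.000e-01 -8.980e+01] j [ -9.  19.  -5.   0. -66.   9.] open 86.7
428,-99,170,0 -> [-192.  153.   37.] rz -89.8 rows 11.0
428,-99,34,0 -> [  0.   0. 136.] rz 0.0 rows 3.0
428,-99,170,0 -> [   0.    0. -136.] rz 0.0 rows 3.0
489,-288,170,0 -> [ 61. 189.  -0.] rz 0.0 rows 4.0
```

Call:
{"method": "apply_moves", "body": {"deltas": [{"fingers": 87, "delta_pos": [-192, 152, 35], "angular": [0, 0, -82]}, {"fingers": 87, "delta_pos": [-192, 152, 35], "angular": [0, 0, -82]}, {"fingers": 87, "delta_pos": [-192, 152, 35], "angular": [0, 0, -82]}, {"fingers": 87, "delta_pos": [-192, 152, 35], "angular": [0, 0, -82]}, {"fingers": 87, "delta_pos": [-192, 152, 35], "angular": [0, 0, -82]}, {"fingers": 87, "delta_pos": [-192, 152, 35], "angular": [0, 0, -82]}, {"fingers": 87, "delta_pos": [-192, 152, 35], "angular": [0, 0, -82]}, {"fingers": 87, "delta_pos": [-192, 152, 35], "angular": [0, 0, -82]}, {"fingers": 87, "delta_pos": [-192, 152, 35], "angular": [0, 0, -82]}, {"fingers": 87, "delta_pos": [-192, 152, 35], "angular": [0, 0, -82]}]}}

```text
clock: 21.9
tool_pos: [0.4268, -0.0979, 0.1661]
orientation: [180.0, 0.0, -7.5]
force: [-0.2, -0.1, 0.8]
opening: 0.0871
gripper_force: 0.0
```

Call:
{"method": "apply_moves", "body": {"deltas": [{"fingers": 87, "delta_pos": [0, 0, 0], "angular": [0, 0, 0]}, {"fingers": 87, "delta_pos": [0, 0, 0], "angular": [0, 0, 0]}]}}

```text
clock: 22.1
tool_pos: [0.427, -0.098, 0.1662]
orientation: [180.0, 0.0, -8.0]
force: [-0.1, -0.5, 0.6]
opening: 0.087
gripper_force: 0.0
```

```bash
python3 d.py 428,-99,34,-8 428,-99,170,-8 489,-288,170,-4; python3 - <<'E'
from h import *
import cv2
a=ctrl.snapshot("top")[150:290,260:460,::-1];b=ctrl.snapshot("side")[180:320,225:425,::-1]
cv2.imwrite("pics/m6.png",np.hstack([cv2.resize(a,(400,280)),cv2.resize(b,(400,280))]))
E
```

```text
t 22.1 [427.  -98.  166.2] [180.   0.  -8.] j [ 13.   1. -33.  -0. -56.  69.] open 87.0
428,-99,34,-8 -> [  1.   1. 132.] rz 0.0 rows 3.0
428,-99,170,-8 -> [   0.   -0. -136.] rz 0.0 rows 3.0
489,-288,170,-4 -> [ 87. 179.  -0.] rz -4.0 rows 4.0
```

View pics/m6.png

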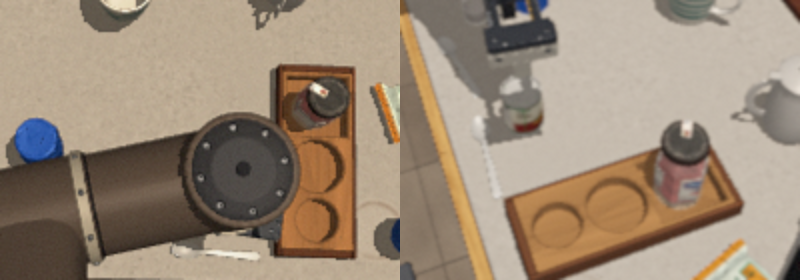

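The jam jar stands in the square well (top 325,103; side 682,165). The tin (side 523,108) is under the gripper. Picking the tin.

Call:
{"method": "apply_moves", "body": {"deltas": [{"fingers": 87, "delta_pos": [1, 1, 40], "angular": [0, 0, 0]}, {"fingers": 87, "delta_pos": [1, 1, 75], "angular": [0, 0, 0]}, {"fingers": 87, "delta_pos": [1, 1, 105], "angular": [0, 0, 0]}, {"fingers": 87, "delta_pos": [1, 1, 122], "angular": [0, 0, 0]}, {"fingers": 87, "delta_pos": [1, 1, 132], "angular": [0, 0, 0]}, {"fingers": 87, "delta_pos": [1, 1, 132], "angular": [0, 0, 0]}]}}

```text
clock: 22.8
tool_pos: [0.4274, -0.0993, 0.0336]
orientation: [180.0, 0.1, -7.9]
force: [0.1, 0.2, -0.1]
opening: 0.087
gripper_force: 0.0
```

Call:
{"method": "apply_moves", "body": {"deltas": [{"fingers": 40, "delta_pos": [0, 0, 0], "angular": [0, 0, 0]}, {"fingers": 40, "delta_pos": [0, 0, 0], "angular": [0, 0, 0]}, {"fingers": 40, "delta_pos": [0, 0, 0], "angular": [0, 0, 0]}, {"fingers": 40, "delta_pos": [0, 0, 0], "angular": [0, 0, 0]}, {"fingers": 40, "delta_pos": [0, 0, 0], "angular": [0, 0, 0]}, {"fingers": 40, "delta_pos": [0, 0, 0], "angular": [0, 0, 0]}, {"fingers": 40, "delta_pos": [0, 0, 0], "angular": [0, 0, 0]}]}}

```text
clock: 23.5
tool_pos: [0.4284, -0.0991, 0.0351]
orientation: [-180.0, -0.0, -7.8]
force: [-2.4, -0.0, 7.0]
opening: 0.0571
gripper_force: 30.0
```

Call:
{"method": "apply_moves", "body": {"deltas": [{"fingers": 40, "delta_pos": [0, 0, -10], "angular": [0, 0, 0]}, {"fingers": 40, "delta_pos": [0, 0, -40], "angular": [0, 0, 0]}, {"fingers": 40, "delta_pos": [0, 0, -80], "angular": [0, 0, 0]}, {"fingers": 40, "delta_pos": [0, 0, -110], "angular": [0, 0, 0]}, {"fingers": 40, "delta_pos": [25, 50, -120], "angular": [0, 0, 0]}, {"fingers": 40, "delta_pos": [45, 90, -120], "angular": [0, 0, -4]}, {"fingers": 40, "delta_pos": [65, 130, -120], "angular": [0, 0, -4]}, {"fingers": 40, "delta_pos": [80, 165, -120], "angular": [0, 0, -4]}, {"fingers": 40, "delta_pos": [86, 179, -120], "angular": [0, 0, -4]}, {"fingers": 40, "delta_pos": [86, 179, -120], "angular": [0, 0, -4]}]}}

```text
clock: 24.5
tool_pos: [0.4886, -0.2898, 0.1542]
orientation: [-180.0, 0.1, -4.0]
force: [-0.4, 0.0, -1.8]
opening: 0.0568
gripper_force: 30.0
```

Call:
{"method": "apply_moves", "body": {"deltas": [{"fingers": 40, "delta_pos": [0, 0, 0], "angular": [0, 0, 0]}, {"fingers": 40, "delta_pos": [0, 0, 0], "angular": [0, 0, 0]}]}}

```text
clock: 24.7
tool_pos: [0.4884, -0.2872, 0.1548]
orientation: [-180.0, 0.0, -3.8]
force: [-0.2, 0.4, -2.4]
opening: 0.0571
gripper_force: 30.0
```

```bash
python3 d.py 489,-288,45,-4
```

```text
t 24.7 [ 488.4 -287.2  154.8] [-180.     0.    -3.8] j [-11.  14. -19.  -0. -57.  97.] open 57.1
489,-288,45,-4 -> [  1.   1. 110.] rz 0.2 rows 3.0
```

Call:
{"method": "apply_moves", "body": {"deltas": [{"fingers": 40, "delta_pos": [1, 1, 40], "angular": [0, 0, 0]}, {"fingers": 40, "delta_pos": [1, 1, 70], "angular": [0, 0, 0]}, {"fingers": 40, "delta_pos": [1, 1, 88], "angular": [0, 0, 0]}, {"fingers": 40, "delta_pos": [1, 1, 98], "angular": [0, 0, 0]}, {"fingers": 40, "delta_pos": [1, 1, 105], "angular": [0, 0, 0]}, {"fingers": 40, "delta_pos": [1, 1, 108], "angular": [0, 0, 0]}, {"fingers": 40, "delta_pos": [1, 1, 109], "angular": [0, 0, 0]}, {"fingers": 40, "delta_pos": [1, 1, 109], "angular": [0, 0, 0]}, {"fingers": 40, "delta_pos": [1, 1, 109], "angular": [0, 0, 0]}]}}

```text
clock: 25.6
tool_pos: [0.4903, -0.2894, 0.0463]
orientation: [180.0, -0.1, -3.8]
force: [0.2, 0.4, -2.1]
opening: 0.057
gripper_force: 30.0
```

Call:
{"method": "apply_moves", "body": {"deltas": [{"fingers": 40, "delta_pos": [0, 0, 1], "angular": [0, 0, 0]}, {"fingers": 40, "delta_pos": [0, 0, 2], "angular": [0, 0, 0]}, {"fingers": 40, "delta_pos": [0, 0, 2], "angular": [0, 0, 0]}]}}

```text
clock: 25.9
tool_pos: [0.4903, -0.2894, 0.0452]
orientation: [180.0, -0.1, -3.8]
force: [-3.4, 3.8, 10.8]
opening: 0.0569
gripper_force: 30.0
```

Call:
{"method": "apply_moves", "body": {"deltas": [{"fingers": 86, "delta_pos": [0, 0, 0], "angular": [0, 0, 0]}, {"fingers": 86, "delta_pos": [0, 0, 0], "angular": [0, 0, 0]}, {"fingers": 86, "delta_pos": [0, 0, 0], "angular": [0, 0, 0]}, {"fingers": 86, "delta_pos": [0, 0, 0], "angular": [0, 0, 0]}, {"fingers": 86, "delta_pos": [0, 0, 0], "angular": [0, 0, 0]}, {"fingers": 86, "delta_pos": [0, 0, -20], "angular": [0, 0, 0]}, {"fingers": 87, "delta_pos": [0, 0, -60], "angular": [0, 0, 0]}, {"fingers": 87, "delta_pos": [0, 0, -105], "angular": [0, 0, 0]}, {"fingers": 87, "delta_pos": [0, 0, -145], "angular": [0, 0, 0]}, {"fingers": 87, "delta_pos": [0, 0, -145], "angular": [0, 0, 0]}]}}

```text
clock: 26.9
tool_pos: [0.493, -0.2905, 0.1949]
orientation: [179.8, -0.6, -3.8]
force: [0.1, 1.0, -1.2]
opening: 0.0869
gripper_force: 0.0
```

```bash
python3 d.py 422,119,190,-4 422,119,36,-4 422,119,190,-4 409,-286,190,-4; python3 - <<'E'
from h import *
import cv2
b=ctrl.snapshot("side")[80:320,225:425,::-1]
cv2.imwrite("pics/m7.png",cv2.resize(b,(500,600)))
E
```

```text
t 26.9 [ 493.  -290.5  194.9] [179.8  -0.6  -3.8] j [-11.  12. -16.   0. -62.  97.] open 86.9
422,119,190,-4 -> [ -98. -404.    5.] rz 0.2 rows 9.0
422,119,36,-4 -> [  0.  -0. 154.] rz 0.0 rows 4.0
422,119,190,-4 -> [   0.   -0. -154.] rz 0.0 rows 4.0
409,-286,190,-4 -> [ 15. 405.  -0.] rz 0.0 rows 9.0
```

View pics/m7.png

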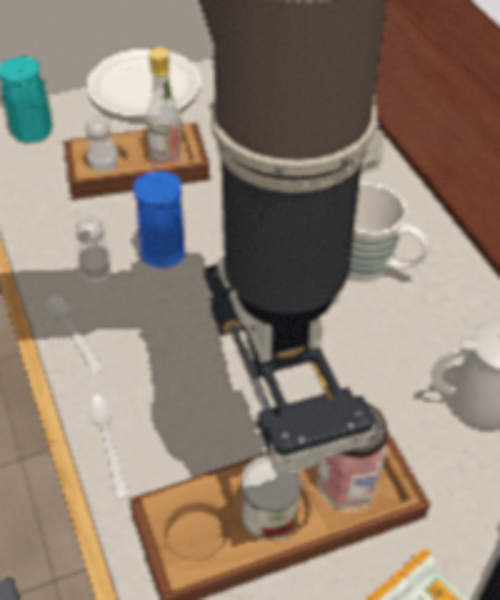

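The tin stands in the large round well (272,495), with the sauce and shaker fine on the lunch board. Now the front dark shaker at (92,248).

Call:
{"method": "apply_moves", "body": {"deltas": [{"fingers": 87, "delta_pos": [-96, -404, 2], "angular": [0, 0, 0]}, {"fingers": 87, "delta_pos": [-96, -404, 2], "angular": [0, 0, 0]}, {"fingers": 87, "delta_pos": [-96, -404, 2], "angular": [0, 0, 0]}, {"fingers": 87, "delta_pos": [-96, -404, 2], "angular": [0, 0, 0]}, {"fingers": 87, "delta_pos": [-96, -404, 2], "angular": [0, 0, 0]}, {"fingers": 87, "delta_pos": [-96, -404, 2], "angular": [0, 0, 0]}, {"fingers": 87, "delta_pos": [-96, -404, 2], "angular": [0, 0, 0]}, {"fingers": 87, "delta_pos": [-96, -404, 2], "angular": [0, 0, 0]}, {"fingers": 87, "delta_pos": [-96, -404, 2], "angular": [0, 0, 0]}, {"fingers": 87, "delta_pos": [-96, -404, 2], "angular": [0, 0, 0]}]}}

```text
clock: 27.95
tool_pos: [0.4202, 0.1222, 0.1857]
orientation: [180.0, 0.1, -3.6]
force: [-1.1, -0.4, -0.8]
opening: 0.0867
gripper_force: 0.0
```

Call:
{"method": "apply_moves", "body": {"deltas": [{"fingers": 87, "delta_pos": [0, 0, 0], "angular": [0, 0, 0]}, {"fingers": 87, "delta_pos": [0, 0, 0], "angular": [0, 0, 0]}, {"fingers": 87, "delta_pos": [0, 0, 0], "angular": [0, 0, 0]}]}}

```text
clock: 28.25
tool_pos: [0.421, 0.1193, 0.1863]
orientation: [180.0, 0.0, -3.9]
force: [-0.7, 0.3, -0.4]
opening: 0.0872
gripper_force: 0.0
```

```bash
python3 d.py 422,119,36,-4
```

```text
t 28.2 [421.  119.3 186.3] [180.    0.   -3.9] j [ 42.  -1. -31.  -0. -59.  44.] open 87.2
422,119,36,-4 -> [  1.   0. 150.] rz 0.1 rows 4.0
```

Call:
{"method": "apply_moves", "body": {"deltas": [{"fingers": 87, "delta_pos": [1, 0, 40], "angular": [0, 0, 0]}, {"fingers": 87, "delta_pos": [1, 0, 80], "angular": [0, 0, 0]}, {"fingers": 87, "delta_pos": [1, 0, 115], "angular": [0, 0, 0]}, {"fingers": 87, "delta_pos": [1, 0, 138], "angular": [0, 0, 0]}, {"fingers": 87, "delta_pos": [1, 0, 150], "angular": [0, 0, 0]}, {"fingers": 87, "delta_pos": [1, 0, 150], "angular": [0, 0, 0]}]}}

```text
clock: 28.85
tool_pos: [0.4211, 0.1185, 0.0349]
orientation: [179.8, 0.2, -3.9]
force: [-0.5, -0.4, 0.6]
opening: 0.0867
gripper_force: 0.0
```

Call:
{"method": "apply_moves", "body": {"deltas": [{"fingers": 30, "delta_pos": [0, 0, 0], "angular": [0, 0, 0]}, {"fingers": 30, "delta_pos": [0, 0, 0], "angular": [0, 0, 0]}, {"fingers": 30, "delta_pos": [0, 0, 0], "angular": [0, 0, 0]}, {"fingers": 30, "delta_pos": [0, 0, 0], "angular": [0, 0, 0]}, {"fingers": 30, "delta_pos": [0, 0, 0], "angular": [0, 0, 0]}, {"fingers": 30, "delta_pos": [0, 0, 0], "angular": [0, 0, 0]}, {"fingers": 30, "delta_pos": [0, 0, 0], "angular": [0, 0, 0]}, {"fingers": 30, "delta_pos": [0, 0, 0], "angular": [0, 0, 0]}, {"fingers": 30, "delta_pos": [0, 0, 0], "angular": [0, 0, 0]}]}}

```text
clock: 29.75
tool_pos: [0.4221, 0.1203, 0.0366]
orientation: [-180.0, -0.0, -3.8]
force: [-0.3, 0.3, 2.4]
opening: 0.0382
gripper_force: 29.8
```

Call:
{"method": "apply_moves", "body": {"deltas": [{"fingers": 30, "delta_pos": [0, 0, -10], "angular": [0, 0, 0]}, {"fingers": 30, "delta_pos": [0, 0, -45], "angular": [0, 0, 0]}, {"fingers": 30, "delta_pos": [0, 0, -90], "angular": [0, 0, 0]}, {"fingers": 30, "delta_pos": [0, 0, -130], "angular": [0, 0, 0]}, {"fingers": 30, "delta_pos": [0, 0, -150], "angular": [0, 0, 0]}, {"fingers": 30, "delta_pos": [10, 35, -150], "angular": [0, 0, 0]}, {"fingers": 30, "delta_pos": [20, 70, -150], "angular": [0, 0, 0]}, {"fingers": 30, "delta_pos": [27, 105, -150], "angular": [0, 0, 0]}, {"fingers": 30, "delta_pos": [32, 140, -150], "angular": [0, 0, 0]}, {"fingers": 30, "delta_pos": [34, 175, -150], "angular": [0, 0, 0]}]}}

```text
clock: 30.75
tool_pos: [0.444, -0.0581, 0.1872]
orientation: [-180.0, -0.0, -3.8]
force: [0.8, -0.5, -1.8]
opening: 0.0383
gripper_force: 29.6
```

Call:
{"method": "apply_moves", "body": {"deltas": [{"fingers": 30, "delta_pos": [0, 35, 0], "angular": [0, 0, 0]}, {"fingers": 30, "delta_pos": [-2, 70, 0], "angular": [0, 0, 0]}, {"fingers": 30, "delta_pos": [-4, 105, 0], "angular": [0, 0, 0]}, {"fingers": 30, "delta_pos": [-8, 140, 0], "angular": [0, 0, 0]}, {"fingers": 30, "delta_pos": [-12, 175, 0], "angular": [0, 0, 0]}, {"fingers": 30, "delta_pos": [-16, 205, 0], "angular": [0, 0, 0]}, {"fingers": 30, "delta_pos": [-20, 231, 0], "angular": [0, 0, 0]}, {"fingers": 30, "delta_pos": [-20, 231, 0], "angular": [0, 0, 0]}, {"fingers": 30, "delta_pos": [-20, 231, 0], "angular": [0, 0, 0]}, {"fingers": 30, "delta_pos": [-20, 231, 0], "angular": [0, 0, 0]}]}}

```text
clock: 31.75
tool_pos: [0.4087, -0.2854, 0.1868]
orientation: [-180.0, 0.0, -3.8]
force: [0.3, 0.4, -0.2]
opening: 0.0387
gripper_force: 29.6
```

```bash
python3 d.py 409,-286,46,-4
```

```text
t 31.8 [ 408.7 -285.4  186.8] [-180.     0.    -3.8] j [-12.   6. -24.  -0. -60.  98.] open 38.7
409,-286,46,-4 -> [  0.   1. 141.] rz 0.2 rows 3.0
```

Call:
{"method": "apply_moves", "body": {"deltas": [{"fingers": 30, "delta_pos": [0, 1, 45], "angular": [0, 0, 0]}, {"fingers": 30, "delta_pos": [0, 1, 85], "angular": [0, 0, 0]}, {"fingers": 30, "delta_pos": [0, 1, 110], "angular": [0, 0, 0]}, {"fingers": 30, "delta_pos": [0, 1, 124], "angular": [0, 0, 0]}, {"fingers": 30, "delta_pos": [0, 1, 133], "angular": [0, 0, 0]}, {"fingers": 30, "delta_pos": [0, 1, 138], "angular": [0, 0, 0]}, {"fingers": 30, "delta_pos": [0, 1, 139], "angular": [0, 0, 0]}, {"fingers": 30, "delta_pos": [0, 1, 139], "angular": [0, 0, 0]}, {"fingers": 30, "delta_pos": [0, 1, 139], "angular": [0, 0, 0]}]}}

```text
clock: 32.65
tool_pos: [0.4094, -0.2869, 0.0484]
orientation: [180.0, -0.1, -3.8]
force: [-0.2, -0.2, -0.8]
opening: 0.0383
gripper_force: 29.6
```

Call:
{"method": "apply_moves", "body": {"deltas": [{"fingers": 30, "delta_pos": [0, 0, 1], "angular": [0, 0, 0]}, {"fingers": 30, "delta_pos": [0, 0, 2], "angular": [0, 0, 0]}, {"fingers": 30, "delta_pos": [0, 0, 2], "angular": [0, 0, 0]}]}}

```text
clock: 32.95
tool_pos: [0.4094, -0.287, 0.0466]
orientation: [180.0, -0.1, -3.8]
force: [-1.4, 3.1, 8.3]
opening: 0.0385
gripper_force: 30.3
```

Contact with the floor. Releasing, rising and moving off for a clear look.

Call:
{"method": "apply_moves", "body": {"deltas": [{"fingers": 75, "delta_pos": [0, 0, 0], "angular": [0, 0, 0]}, {"fingers": 75, "delta_pos": [0, 0, 0], "angular": [0, 0, 0]}, {"fingers": 75, "delta_pos": [0, 0, 0], "angular": [0, 0, 0]}, {"fingers": 75, "delta_pos": [0, 0, 0], "angular": [0, 0, 0]}, {"fingers": 75, "delta_pos": [0, 0, 0], "angular": [0, 0, 0]}, {"fingers": 75, "delta_pos": [0, 0, -20], "angular": [0, 0, 0]}, {"fingers": 75, "delta_pos": [0, 0, -60], "angular": [0, 0, 0]}, {"fingers": 75, "delta_pos": [0, 0, -105], "angular": [0, 0, 0]}, {"fingers": 75, "delta_pos": [0, 0, -150], "angular": [0, 0, 0]}, {"fingers": 75, "delta_pos": [0, 0, -170], "angular": [0, 0, 0]}]}}

```text
clock: 33.95
tool_pos: [0.4102, -0.2876, 0.22]
orientation: [179.9, -0.3, -3.8]
force: [1.0, 0.7, -0.5]
opening: 0.0747
gripper_force: 0.0
```

Call:
{"method": "apply_moves", "body": {"deltas": [{"fingers": 75, "delta_pos": [30, -290, 0], "angular": [0, 0, 0]}, {"fingers": 75, "delta_pos": [30, -290, 0], "angular": [0, 0, 0]}, {"fingers": 75, "delta_pos": [30, -290, 0], "angular": [0, 0, 0]}, {"fingers": 75, "delta_pos": [30, -290, 0], "angular": [0, 0, 0]}, {"fingers": 75, "delta_pos": [30, -290, 0], "angular": [0, 0, 0]}, {"fingers": 75, "delta_pos": [30, -290, 0], "angular": [0, 0, 0]}, {"fingers": 75, "delta_pos": [30, -290, 0], "angular": [0, 0, 0]}, {"fingers": 75, "delta_pos": [30, -290, 0], "angular": [0, 0, 0]}, {"fingers": 75, "delta_pos": [30, -290, 0], "angular": [0, 0, 0]}, {"fingers": 75, "delta_pos": [30, -290, 0], "angular": [0, 0, 0]}]}}

```text
clock: 34.95
tool_pos: [0.4578, -0.0005, 0.2155]
orientation: [180.0, 0.0, -3.9]
force: [0.0, 0.4, -0.0]
opening: 0.0753
gripper_force: 0.0
```

```bash
python3 - <<'E'
from h import *
import cv2
a=ctrl.snapshot("top")[110:290,190:450,::-1];b=ctrl.snapshot("side")[80:320,225:425,::-1]
cv2.imwrite("pics/m8.png",np.hstack([cv2.resize(a,(455,315)),cv2.resize(b,(262,315))]))
E
```

```text
(no output)
```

View pics/m8.png

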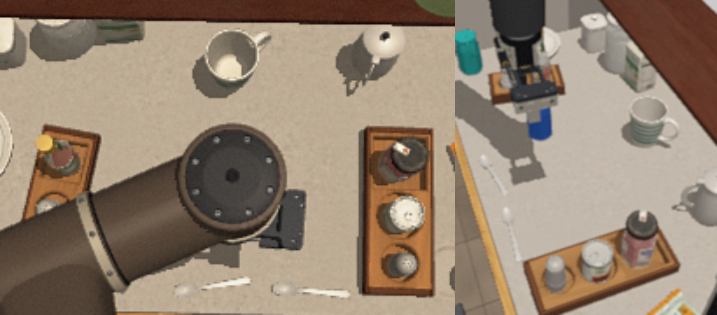

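All five pieces stand in their wells: the breakfast board at (405,160), (406,214) and (403,263), and the lunch board's sauce at (60,155) and shaker at (47,207). The mug and creamer have not moved. Handing in.

```bash
python3 -c "
from plant import ctrl
print(ctrl.close_job())"
```

```text
the job is handed in; nothing more can be done
None
```

Both boards are made up and the job is handed in: in the last pictures all five pieces stood upright in their wells and the mug and creamer looked unmoved; `close_job()` returned no verdict.

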